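# Clear the keeper and present the offset lever to its loading fixture

## Task

Lift the U-shaped keeper off the loading fixture by its upright grip and hang it over the bar of the little rail, legs either side of the bar. Then pick up the cast offset lever by its balance point, on the arm near the heavy boss, and hold it level and still a few centimetres above the fixture, its bore straight above the thick post and its small eye above the thin pin, without touching the fixture. Finish while still holding it there; leave the other things on the bench where they are.

Things in the scene. Friction and masses are not known exactly. Their poses are not given: they have to be found in the camera images.
- lever: Dark cast-steel offset lever, loose, 187 mm long, 36 mm high, about 0.4 kg, lying flat. y runs along the straight arm from the heavy bored boss (48 mm across) to the small eye (23 mm); z up. Origin: underside, straight below the balance point. The arm is 14 mm wide (x), 18 to 36 mm above the underside, free to grip from y = -17 to +40 mm; then it kinks to +x toward the eye.
- lever_balance (a point): The lever's balance point: middle of the arm, 27 mm above the underside, 42 mm from the boss centre along the arm. Grip here (within 18 mm along the arm), fingers closing along the lever's x axis.
- lever_bore (a point): Centre of the boss's 24 mm bore, on the underside: at x = -6, y = -42 mm in the lever's frame.
- lever_eye (a point): Centre of the eye's 12 mm hole, on the underside: at x = +20, y = +109 mm in the lever's frame.
- fixture: Loading fixture screwed to the bench: aluminium plate 68 x 196 x 12 mm (y is the long axis) with a thick post, a thin pin and a rest block (22 x 26 mm, to 28 mm above the bench) between them. Origin on the bench at the place where the lever's origin belongs (xy) when loaded; the fixture's axes are then those of the lever.
- fixture_post (a point): Centre of the top of the thick post (21 mm across), 38 mm above the bench; axes as the fixture.
- fixture_pin (a point): Centre of the top of the thin pin (10 mm across), 38 mm above the bench.
- keeper: Keeper, loose, 0.16 kg: inverted steel U, 46 mm wide (x) and 24 mm long (y), two legs 8 mm thick with a 30 mm gap, bridge with its underside 40 mm and its top 47 mm above the feet, and an upright black grip 12 mm thick (x), 24 mm long (y), from 47 to 82 mm above the feet. Origin: centre between the feet. At the start it stands on the fixture's plate (12 mm above the bench), one leg either side of the rest block.
- keeper_inside (a point): Middle of the underside of the keeper's bridge (what rests on the bar).
- keeper_grip (a point): On the keeper's grip, 69 mm above its feet: height to pinch it, fingers closing along the keeper's x axis.
- rail: Little fixed rail: a horizontal round bar along its y axis, 12 mm thick and 150 mm long, on two end posts that stand on a foot strip 32 mm wide; nothing rises above the bar. Origin on the bench below the bar's middle.
- rail_mid (a point): Middle of the bar, on its axis, 85 mm above the bench; axes as the rail (y along the bar). Hung, the bridge's underside lies 6 mm above this.
- coil: Bystander, not to be disturbed: small bobbin of copper wire, 29 mm across, 18 mm high. Origin at its underside.
- eraser: Bystander, not to be disturbed: eraser, 43 x 19 x 13 mm. Origin at its underside.
- screwdriver: Bystander, not to be disturbed: small screwdriver, 138 mm long. Origin at its underside.
- cutters: Bystander, not to be disturbed: side cutters, 136 mm long. Origin at its underside.
- tape: Bystander, not to be disturbed: small roll of dark tape, 52 mm across, 19 mm high. Origin at its underside.
- bobbin: Bystander, not to be disturbed: empty bobbin, 34 mm across, 55 mm high. Origin at its underside.

How it is judged:
By the outcome, as a careful person would: the job done as asked, in the order asked, and still so for the second after the job is handed in, while the arm keeps its last pose, push and grip.
It also fails if it takes over 58 s, if anything falls off the work surface, if the arm or the gripper's body presses on something with over 40 N, if the wrist force passes 120 N, or if a joint passes its speed limit or range.

## Robot

A 7-joint arm with a two-finger parallel gripper is mounted at the origin on a cart in front of the work surface, level with it; the furniture and walls round the work are solid. World frame = base frame: x ahead of the robot, y to its left, z up, the work surface at z = 0. Lengths are in m, angles in rad, forces in N, time in s.
With the tool pointing down it reaches from about 0.425 to 0.95 m from the base axis. Payload 4.7 kg.
Tool frame: the origin (TCP) lies on the centre line of the jaws, within the pads' length; the fingertips stand robot.nose_length ahead of it and the grasp point (between the pads) lies 8 mm behind it (robot.nose_length is the distance from the TCP to the fingertips, in m); z points along the fingers, x is the direction in which the jaws open and shut, and the axes are right-handed (so a half turn about z gives the same grasp; the last joint's range is limited). The gripper opens to 85 mm and grips with 20 to 120 N. Pads are 22 mm wide; open, the fingers measure 114 mm over their backs; the gripper's body (76 mm by 85 mm) begins 54 mm behind the grasp point. The pads swing forward as they close: fully open they stand 13 mm farther back than shut.
Start: joints at [-1.187, 0.469, -0.049, 1.532, 0.024, 1.141, -0.082], TCP at [0.271, 0.618, 0.242] pointing down, gripper open.
Joint ranges: [-2.59, 2.59], [-0.33, 1.99], [-1.39, 1.29], [0.1, 2.45], [-1.04, 4.18], [0.21, 1.99], [-2.66, 2.66]. Speed limits (rad/s): [2.57, 2.57, 3.14, 3.14, 3.14, 3.14, 3.14].

## Interface

Orientations are given as [roll, pitch, yaw] about the fixed x, y, z axes, in that order (R = Rz(yaw) Ry(pitch) Rx(roll)).
In Python, from plant import robot gives the robot as it stands. Calls block until the motion is done:
- robot.goto(position, orientation): joint-space move of the TCP to a pose.
- robot.move_straight(position, vel=0.15, attitude=None, contact_N=None): straight line of the TCP; attitude=None keeps the orientation; vel is the mean speed in m/s. With contact_N (N) it stops when the force on the tool has changed by that much, and returns True; else False.
- robot.move_joints(angles): joint-space move.
- robot.grip(opening, strength=None): opening from 0.0 (shut) to 1.0 (fully open); strength is the grip in N (None keeps the last); returns when the fingers have stopped.
- robot.sleep(seconds).
- robot.inverse_kinematics(position, orientation): joint angles nearest the present ones, or None.
- robot.sense(): the state.
- robot.grab_frame(name): name is "scene" or "side" or "wrist"; returns a dict with "image" (400x640x3 uint8, red, green, blue), "range_z" (400x640 float32, m along the optical axis (not along the pixel's ray), 0 where there is no reading), "fx", "fy", "cx", "cy" (pixels), "dist_coeffs" ([k1, k2, p1, p2, k3] as OpenCV has them; the pictures are not rectified), "R" (3x3) and "t" (3): a world point X has camera coordinates R X + t. Camera axes: x right, y down, z forward; pixel columns grow to the right and rows downward; lengths in m; the calibration is good to about 2 mm. A picture is of the moment at which its call begins.
A pose or a line that the arm cannot do raises robot.IKError and nothing moves.
- robot.close_job(): hands the job in, once; it reports no verdict.
The state is a dict: "t": time; "joint_pos": joint angles; "joint_velocities": joint speeds; "effort": joint torques, N m; "tcp_pos": TCP position; "tcp_rot": TCP orientation; "wrist_force": force on the tool from outside, world axes, zero at the start; "torque": the same for the moment, N m; "opening": opening from 0.0 (shut) to 1.0 (fully open).
Only numpy, scipy, OpenCV 4.12 (cv2) and the standard library are available. Lean on these libraries where they do the work, as an engineer would, in place of code of your own. Each camera call takes 0.05 s, during which the arm holds its last target.

## Working session

There is one attempt and no reset: what is moved stays moved. The work goes in short steps, each a Python script; the robot and the scene stay as the last script left them, time stands still between calls to the robot, and variables do not carry over. Pictures are saved under pics/ and viewed, and the job is handed in when it is done.

```bash
ls; mkdir -p pics; python3 - <<'E'
from plant import robot
import cv2, numpy as np
print(robot.sense(), robot.nose_length)
for n in ["scene","side","wrist"]:
    f=robot.grab_frame(n)
    cv2.imwrite(f"pics/{n}0.png",f["image"][:,:,::-1])
    np.savez(f"{n}0.npz",**f)
    print(n,f["fx"],f["fy"],f["cx"],f["cy"],f["dist_coeffs"],(-f["R"].T@f["t"]))
E
```

```text
pics
{'t': 0.0, 'joint_pos': array([-1.1869021 ,  0.46943707, -0.04862227,  1.53366125,  0.02408824,
        1.14099517, -0.08231302]), 'joint_velocities': array([-0.00276304, -0.0003051 ,  0.00079186,  0.00082709,  0.00080836,
       -0.00024536,  0.00115367]), 'effort': array([-1.63670861e-04, -5.10306931e+01, -4.70039912e-02, -2.37719768e+01,
        1.06546711e-02,  7.21918346e-03,  2.04776910e-06]), 'tcp_pos': array([0.27054119, 0.61781351, 0.24127826]), 'tcp_rot': array([3.14154632e+00, 1.91519530e-03, 1.15803942e+00]), 'wrist_force': array([-0.62227872,  0.04470688, -0.5074231 ]), 'torque': array([-0.02120728,  0.01838203, -0.03480542]), 'opening': 0.999198805607185} 0.011
scene 373.9112201663935 373.9112201663935 315.43100623679186 198.69573505832804 [-0.00345508  0.          0.          0.          0.        ] [-0.00468696 -0.30470353  0.47594585]
side 420.6662633558012 420.6662633558012 319.3614608672317 203.10465920157696 [-0.01696028  0.          0.          0.          0.        ] [1.08348657 0.03331972 0.79130851]
wrist 310.61937903428833 310.61937903428833 322.1245715092978 200.8883710337047 [0.01130017 0.         0.         0.         0.        ] [0.20161267 0.64837165 0.37307132]
```

View pics/scene0.png

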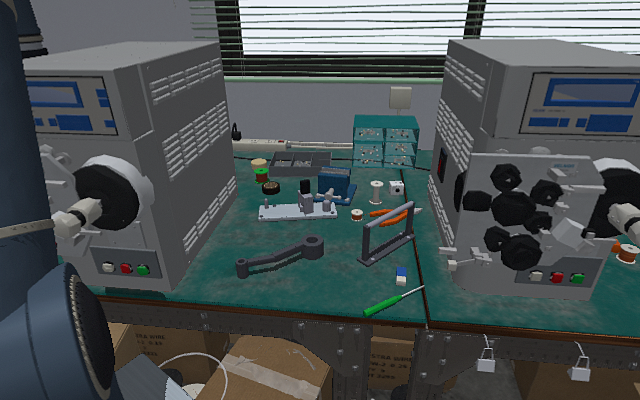

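View pics/side0.png

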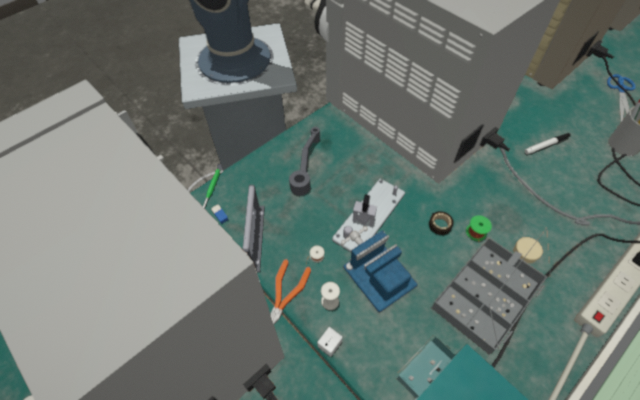

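View pics/wrist0.png

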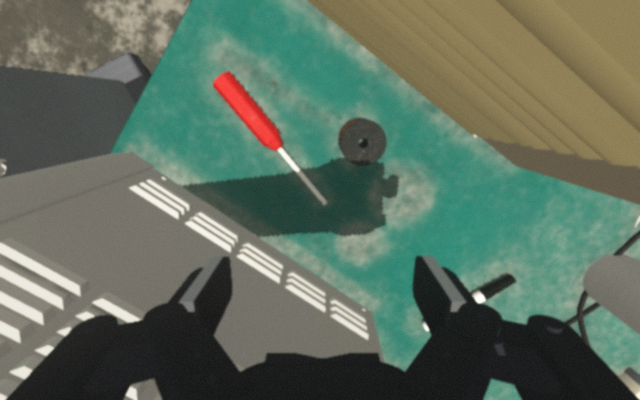

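The scene view shows the lever (boss at 313,246; eye at 242,268), the fixture with the keeper (about 300,205), the rail (365–412, 210–260) and the screwdriver, eraser, coil, cutters and bobbin on its right. A machine stands on each side. The side view shows the same things from above. Next I'll build a top-down height map from the depth readings to plan clearances and get rough positions.

```bash
cat > h.py <<'E'
import numpy as np, cv2
def load(n): return dict(np.load(n+".npz"))
def K(f): return np.array([[f["fx"],0,f["cx"]],[0,f["fy"],f["cy"]],[0,0,1.]])
def rays(f,uv):
    p=cv2.undistortPoints(np.asarray(uv,float).reshape(-1,1,2),K(f),np.asarray(f["dist_coeffs"]))[:,0]
    return np.c_[p,np.ones(len(p))]
def plane(f,uv,z):
    d=rays(f,uv)@f["R"]; c=-f["R"].T@f["t"]
    s=(z-c[2])/d[:,2]; return c+d*s[:,None]
def cloud(f):
    h,w=f["range_z"].shape
    uu,vv=np.meshgrid(np.arange(w),np.arange(h))
    uv=np.c_[uu.ravel(),vv.ravel()]
    r=rays(f,uv)*f["range_z"].ravel()[:,None]
    X=(r-f["t"])@f["R"]
    X[f["range_z"].ravel()==0]=np.nan
    return X.reshape(h,w,3)
def proj(f,X):
    rv=cv2.Rodrigues(np.asarray(f["R"]))[0]
    return cv2.projectPoints(np.asarray(X,float).reshape(-1,1,3),rv,np.asarray(f["t"]),K(f),np.asarray(f["dist_coeffs"]))[0][:,0]
E
python3 - <<'E'
from h import *
# topdown map 2.5mm/px ; x 0..1.2 (up), y -0.7..0.9
img=np.zeros((560,640,3),np.uint8); 
for n in ["side0","scene0"]:
    f=load(n);X=cloud(f).reshape(-1,3);C=f["image"].reshape(-1,3)
    ok=~np.isnan(X[:,0])&(X[:,2]>-.03); X=X[ok];C=C[ok]
    o=np.argsort(X[:,2]);X=X[o];C=C[o]
    r=((1.2-X[:,0])/.0025).astype(int);c=((.75-X[:,1])/.0025).astype(int)
    m=(r>=0)&(r<560)&(c>=0)&(c<640)
    if n=="scene0": 
        m&=(img[np.clip(r,0,559),np.clip(c,0,639)].sum(1)==0)
    img[r[m],c[m]]=C[m][:,::-1]
    for (u,v) in ([(80,250),(200,330),(250,210),(440,110),(340,30),(235,70)] if n=="side0" else [(220,45),(235,170),(180,280),(440,45),(428,250),(20,70),(455,280)]):
        print(n,u,v,cloud(f)[v,u].round(3))
cv2.imwrite("pics/top0.png",img)
E
```

```text
side0 80 250 [ 0.828 -0.175  0.401]
side0 200 330 [ 0.922 -0.067  0.348]
side0 250 210 [ 0.606 -0.014  0.088]
side0 440 110 [0.542 0.384 0.212]
side0 340 30 [0.29  0.246 0.243]
side0 235 70 [ 0.075 -0.002  0.016]
scene0 220 45 [0.894 0.79  0.349]
scene0 235 170 [0.581 0.409 0.089]
scene0 180 280 [0.276 0.235 0.016]
scene0 440 45 [2.397 0.571 0.234]
scene0 428 250 [ 0.665 -0.094 -0.   ]
scene0 20 70 [0.096 0.056 0.433]
scene0 455 280 [ 0.575 -0.18   0.021]
```

View pics/top0.png

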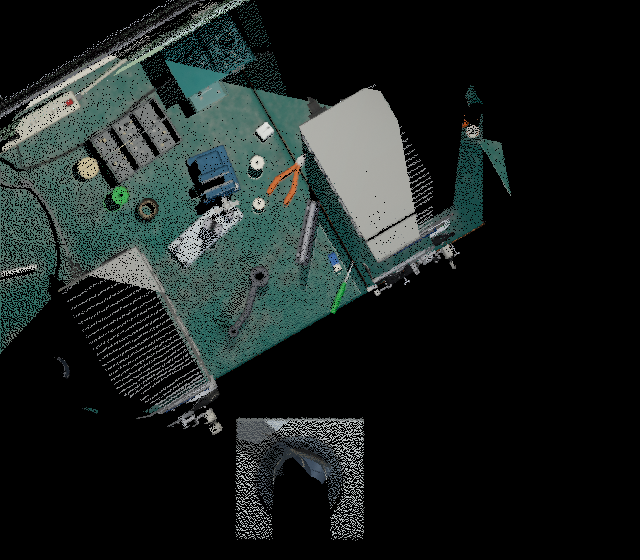

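```bash
python3 - <<'E'
from h import *
f=load("scene0"); s=f["image"][165:325,215:435]
cv2.imwrite("pics/zs.png",cv2.resize(s,None,fx=3.6,fy=3.6,interpolation=cv2.INTER_CUBIC)[:,:,::-1])
f=load("side0"); s=f["image"][115:315,190:420]
cv2.imwrite("pics/zd.png",cv2.resize(s,None,fx=3,fy=3,interpolation=cv2.INTER_CUBIC)[:,:,::-1])
X=cloud(load("side0")); 
for name,sel in [("L",(X[...,1]>.2)&(X[...,0]<.75)),("R",(X[...,1]<.05)&(X[...,0]>.3))]:
    Z=X[sel]; h=Z[Z[:,2]>.1]; print(name,len(h),np.nanpercentile(h[:,2],[5,50,95,100]),h[:,:2].min(0),h[:,:2].max(0))
E
```

```text
L 29254 [0.11813082 0.25923196 0.40050366 0.40320512] [0.12761533 0.20038756] [0.5834579  1.18102812]
R 63732 [0.24023485 0.399995   0.40160107 0.40396399] [ 0.47221913 -0.29851612] [0.97906999 0.00249137]
```

View pics/zs.png

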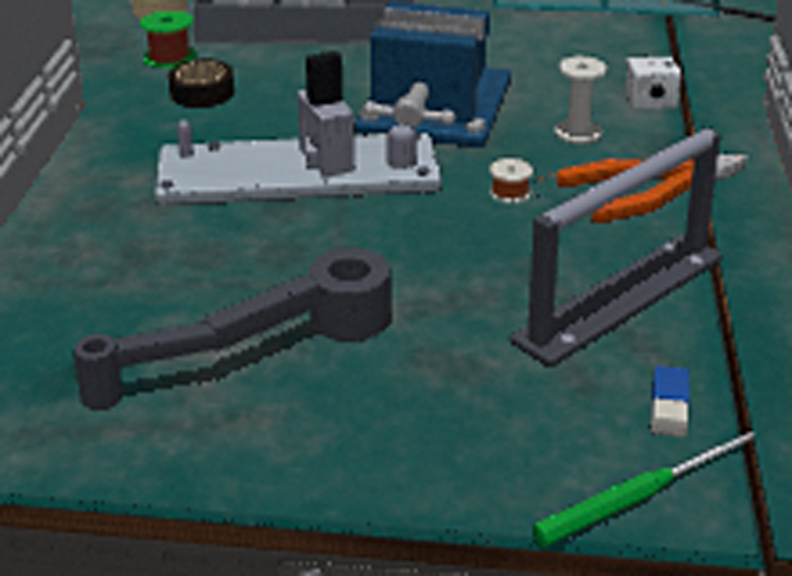

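View pics/zd.png

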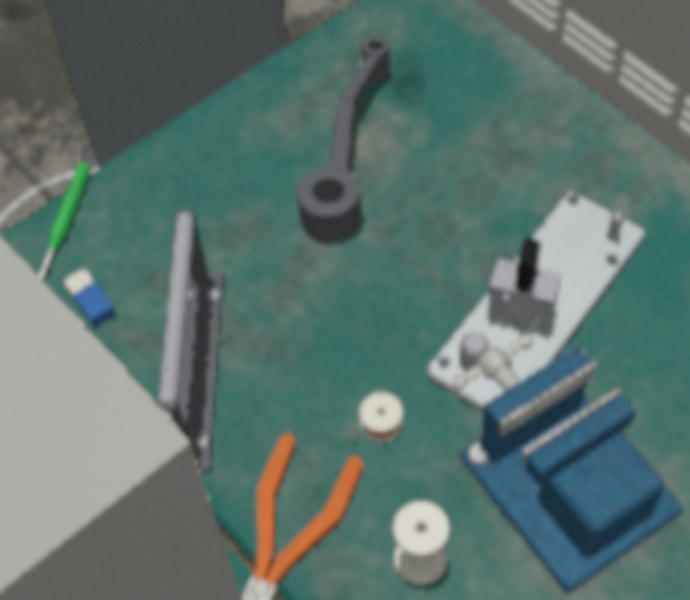

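```bash
python3 - <<'E'
from h import *
s=load("scene0");d=load("side0")
zs=lambda u,v:(u/3.6+215,v/3.6+165); zd=lambda u,v:(u/3+190,v/3+115)
for n,a,b,z in [("boss",(350,268),(328,190),.036),("eye",(96,345),(375,45),.036),("post",(402,132),(474,347),.038),("pin",(184,125),(617,216),.038),
  ("griptop",(323,57),(529,246),.094),("railA",(545,218),(184,218),.091),("railB",(712,135),(170,400),.091),("coil",(510,165),(381,412),.018),("bobbin",(583,68),(421,525),.055),("eraser",(671,395),(88,296),.013)]:
    print(n,plane(s,[zs(*a)],z)[0].round(4),plane(d,[zd(*b)],z)[0].round(4))
from plant import robot
for p in [(.27,.618,.55),(.55,.15,.55),(.65,.15,.55),(.6,.1,.5),(.7,.2,.5)]:
    q=robot.inverse_kinematics(p,[np.pi,0,1.158]); print(p,None if q is None else np.round(q,2))
E
```

```text
boss [0.5074 0.0989 0.036 ] [0.5109 0.1022 0.036 ]
eye [0.3692 0.164  0.036 ] [0.3736 0.1675 0.036 ]
post [0.6576 0.1696 0.038 ] [0.668  0.1744 0.038 ]
pin [0.5771 0.2985 0.038 ] [0.5837 0.3049 0.038 ]
griptop [0.6281 0.2136 0.094 ] [0.6314 0.2195 0.094 ]
railA [ 0.5432 -0.0071  0.091 ] [ 0.554  -0.0039  0.091 ]
railB [ 0.683  -0.0401  0.091 ] [ 0.6921 -0.0303  0.091 ]
coil [0.6925 0.1034 0.018 ] [0.6925 0.1033 0.018 ]
bobbin [0.7877 0.1022 0.055 ] [0.7928 0.1076 0.055 ]
eraser [ 0.5398 -0.0905  0.013 ] [ 0.5496 -0.0859  0.013 ]
(0.27, 0.618, 0.55) [-1.21  0.4  -0.03  0.96  0.01  1.78 -0.07]
(0.55, 0.15, 0.55) [-0.54  0.19  0.26  1.25 -0.05  1.7   0.86]
(0.65, 0.15, 0.55) [-0.42  0.39  0.23  0.99 -0.09  1.77  0.93]
(0.6, 0.1, 0.5) [-0.45  0.26  0.29  1.28 -0.07  1.61  0.99]
(0.7, 0.2, 0.5) [-0.43  0.5   0.17  0.93 -0.08  1.72  0.87]
```

```bash
cat > look.py <<'E'
from h import *
from plant import robot
def look(n,cam="wrist"):
    f=robot.grab_frame(cam); np.savez(n+".npz",**f); cv2.imwrite(f"pics/{n}.png",f["image"][:,:,::-1]); return f
E
python3 - <<'E'
from look import *
robot.move_straight([.27,.618,.56],vel=.3)
robot.goto([.55,.15,.56],[np.pi,0,1.0])
robot.move_straight([.56,.14,.38],vel=.25)
look("w1")
print(robot.sense()["t"],robot.sense()["tcp_pos"])
E
```

```text
4.25 [0.56084591 0.1405856  0.38192552]
```

View pics/w1.png

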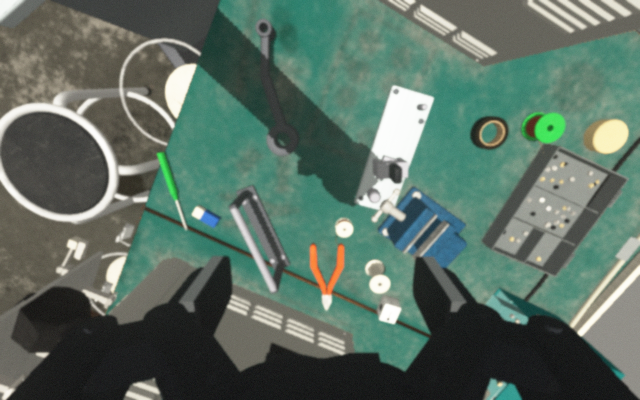

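The wrist view from above shows everything: lever boss at (284,136) and eye at (264,27), keeper at (388,170), pin at (421,107), post at (374,195), and rail bar from (235,207) to (275,287). I'll zoom in to measure more finely.

```bash
python3 - <<'E'
from h import *
im=load("w1")["image"][:,:,::-1]
for n,(u,v,w,h,k) in {"a":(345,80,100,140,5.6/1.3),"b":(215,170,100,130,4.5),"c":(235,10,75,150,4)}.items():
    cv2.imwrite(f"pics/w1{n}.png",cv2.resize(im[v:v+h,u:u+w],None,fx=4,fy=4,interpolation=cv2.INTER_CUBIC))
E
python3 - <<'E'
import cv2,numpy as np
a=[cv2.imread(f"pics/w1{n}.png") for n in "ac"]
H=600;o=[cv2.copyMakeBorder(x,0,H-x.shape[0],0,10,0) for x in a]
cv2.imwrite("pics/w1ac.png",np.hstack(o))
E
```

```text
(no output)
```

View pics/w1ac.png

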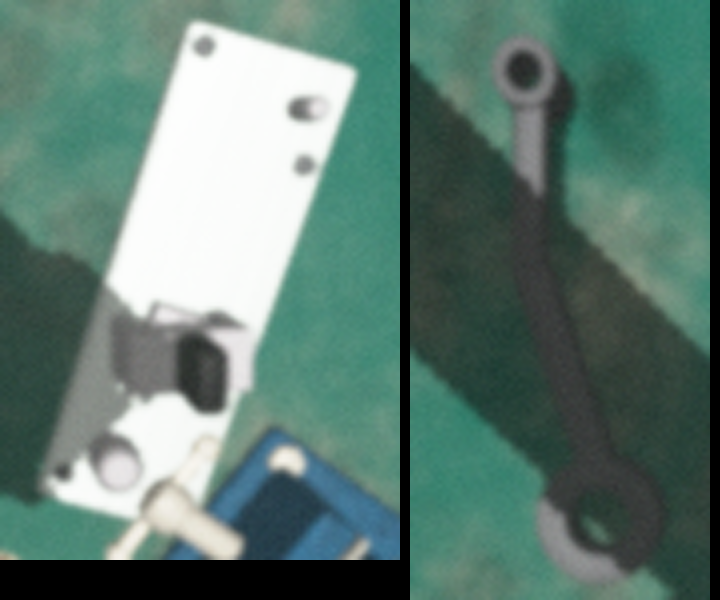

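View pics/w1b.png

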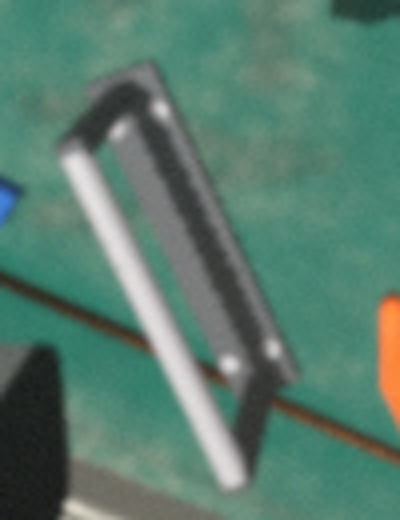

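```bash
python3 - <<'E'
from h import *
f=load("w1"); print("cam",-f["R"].T@f["t"], "axis",f["R"][2])
A=lambda u,v:(u/4+345,v/4+80);B=lambda u,v:(u/4+215,v/4+170);C=lambda u,v:((u-410)/4+235,v/4+10)
L={}
for n,p,z in [("post",A(120,468),.038),("pin",A(316,108),.038),("pc1",A(190,21),.012),("pc2",A(358,71),.012),("pc3",A(43,490),.012),("griptop",A(207,375),.094),
 ("boss",C(605,516),.036),("eye",C(525,69),.036),("railA",B(70,152),.085),("railB",B(233,482),.085),("footA",B(122,78),.003),("footB",B(265,385),.003)]:
    L[n]=plane(f,[p],z)[0]; print(n,L[n].round(4))
ang=lambda v:np.degrees(np.arctan2(v[1],v[0]))
print("fix y",ang(L["pin"]-L["post"])+9.8,ang(L["pc1"]-L["pc3"]),"x",ang(L["pc2"]-L["pc1"]),np.linalg.norm(L["pin"]-L["post"]),
"lever y",ang(L["eye"]-L["boss"])+9.8,np.linalg.norm(L["eye"]-L["boss"]),"rail",ang(L["railB"]-L["railA"]),np.linalg.norm(L["railB"]-L["railA"]))
# right machine wall
for n in ["side0","scene0","w1"]:
    X=cloud(load(n)).reshape(-1,3);X=X[~np.isnan(X[:,0])]
    for zlo,zhi in [(.05,.2),(.2,.42)]:
      r=[]
      for x in np.arange(.5,.8,.05):
        m=(abs(X[:,0]-x)<.01)&(X[:,2]>zlo)&(X[:,2]<zhi)&(X[:,1]<-.045)
        r.append((round(x,2),X[m][:,1].max().round(3) if m.any() else None))
      print(n,zlo,r)
E
```

```text
cam [0.49691307 0.18126473 0.5130726 ] axis [ 0.25209734 -0.15757606 -0.95478622]
post [0.6624 0.1774 0.038 ]
pin [0.5815 0.3058 0.038 ]
pc1 [0.5323 0.2868 0.012 ]
pc2 [0.5827 0.3322 0.012 ]
pc3 [0.6623 0.145  0.012 ]
griptop [0.63   0.2196 0.094 ]
boss [0.5089 0.1064 0.036 ]
eye [0.3707 0.1691 0.036 ]
railA [ 0.5489 -0.0047  0.085 ]
railB [ 0.6934 -0.0345  0.085 ]
footA [ 0.5444 -0.0016  0.003 ]
footB [ 0.6971 -0.0339  0.003 ]
fix y 132.02000865029947 132.51932633916178 x 42.01905741447171 0.15169618406812888 lever y 165.4147600887432 0.1517043612182455 rail -11.649868223366346 0.14752785074656719
side0 0.05 [(np.float64(0.5), None), (np.float64(0.55), None), (np.float64(0.6), None), (np.float64(0.65), None), (np.float64(0.7), None), (np.float64(0.75), None), (np.float64(0.8), None)]
side0 0.2 [(np.float64(0.5), np.float64(-0.178)), (np.float64(0.55), np.float64(-0.158)), (np.float64(0.6), np.float64(-0.15)), (np.float64(0.65), np.float64(-0.128)), (np.float64(0.7), np.float64(-0.096)), (np.float64(0.75), np.float64(-0.066)), (np.float64(0.8), np.float64(-0.045))]
scene0 0.05 [(np.f
[... 356 characters left out ...]
58)), (np.float64(0.6), np.float64(-0.15)), (np.float64(0.65), np.float64(-0.121)), (np.float64(0.7), np.float64(-0.097)), (np.float64(0.75), np.float64(-0.065)), (np.float64(0.8), np.float64(-0.045))]
w1 0.05 [(np.float64(0.5), np.float64(-0.174)), (np.float64(0.55), np.float64(-0.198)), (np.float64(0.6), np.float64(-0.157)), (np.float64(0.65), None), (np.float64(0.7), np.float64(-0.095)), (np.float64(0.75), np.float64(-0.061)), (np.float64(0.8), np.float64(-0.045))]
w1 0.2 [(np.float64(0.5), np.float64(-0.173)), (np.float64(0.55), np.float64(-0.155)), (np.float64(0.6), None), (np.float64(0.65), np.float64(-0.125)), (np.float64(0.7), None), (np.float64(0.75), None), (np.float64(0.8), None)]
```

```bash
python3 - <<'E'
from look import *
robot.move_straight([.625,.215,.24],vel=.25,attitude=[np.pi,0,np.radians(42.2)])
robot.grip(.5)
f=look("w2"); im=f["image"][:,:,::-1]
print(robot.sense()["t"],robot.sense()["tcp_pos"])
p=proj(f,[.63,.22,.07])[0]; print(p)
u,v=int(p[0])-80,max(0,int(p[1])-65)
cv2.imwrite("pics/w2z.png",cv2.resize(im[v:v+130,u:u+160],None,fx=4.5,fy=4.5,interpolation=cv2.INTER_CUBIC)); print(u,v)
E
```

```text
5.625 [0.62496322 0.21497023 0.24017931]
[328.64545751 183.33446714]
248 118
```

View pics/w2.png

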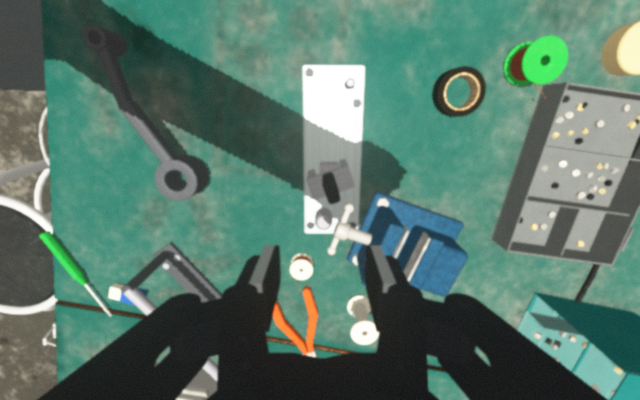

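View pics/w2z.png

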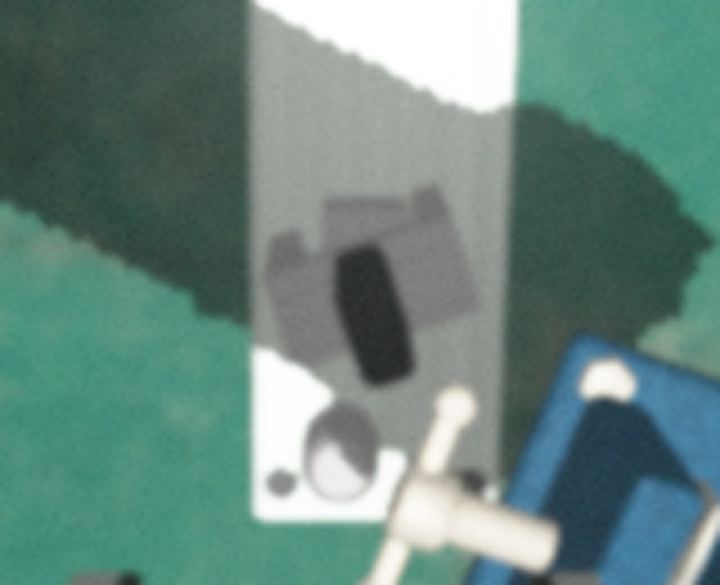

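```bash
python3 - <<'E'
from h import *
f=load("w2");c=lambda u,v:(u/4.5+248,v/4.5+118)
ang=lambda v:np.degrees(np.arctan2(v[1],v[0]))
P=[plane(f,[c(*q)],.059)[0] for q in [(295,363),(478,308),(440,205),(268,270)]]
for p in P: print(p.round(4))
print(ang(P[1]-P[0]),np.linalg.norm(P[1]-P[0]),ang(P[2]-P[1]),np.linalg.norm(P[2]-P[1]),np.linalg.norm(P[3]-P[0]))
m=(P[0]+P[1])/2; x=(P[1]-P[0])/np.linalg.norm(P[1]-P[0]); y=np.array([-x[1],x[0],0])
print("centre",m+.012*y)
# dark grip mask
im=f["image"].astype(int); u0,v0=c(330,230);u1,v1=c(425,395)
sub=im[int(v0):int(v1)+1,int(u0):int(u1)+1].max(2); mk=(sub<55).astype(np.uint8)
big=cv2.resize(sub.astype(np.uint8),None,fx=8,fy=8,interpolation=cv2.INTER_CUBIC)
cn,_=cv2.findContours((big<60).astype(np.uint8),0,2); q=max(cn,key=cv2.contourArea)
a=cv2.approxPolyDP(q,10,True)[:,0]/8.+[int(u0)-.44,int(v0)-.44]; print(a.round(1)); print(plane(f,a,.094).round(4))
# depth points on grip top / bridge top
X=cloud(f)[int(v0)-15:int(v1)+5,int(u0)-20:int(u1)+25].reshape(-1,3)
t=X[(X[:,2]>.089)&(X[:,2]<.1)]; print(len(t),t[:,:2].mean(0),t[:,2].mean()); r=cv2.minAreaRect((t[:,:2]*1000).astype(np.float32));print(r)
t=X[(X[:,2]>.055)&(X[:,2]<.063)]; r=cv2.minAreaRect((t[:,:2]*1000).astype(np.float32));print(len(t),t.mean(0),r)
L=[(-.04+345*0,0)]
print("post",plane(f,[c(336,478)],.038)[0])
X=cloud(f).reshape(-1,3)
m=(np.hypot(X[:,0]-.63,X[:,1]-.22)<.1)&(X[:,0]>.66)&(X[:,1]<.2); print("vise h",X[m][:,2].max(), X[m][X[m][:,2].argmax()])
E
```

```text
[0.6315 0.1953 0.059 ]
[0.654  0.2336 0.059 ]
[0.6309 0.2451 0.059 ]
[0.6121 0.2077 0.059 ]
59.64737386028012 0.04442335113926592 153.50241127100816 0.025769619857401078 0.023057591577351648
centre [0.63238859 0.22048612 0.059     ]
[[329.2 173.2]
 [323.3 175.4]
 [323.2 184.6]
 [329.1 200.8]
 [331.9 202.2]
 [337.6 200.1]
 [338.2 195.9]
 [331.9 174.9]]
[[0.6195 0.2314 0.094 ]
 [0.6169 0.2262 0.094 ]
 [0.6226 0.2198 0.094 ]
 [0.6373 0.2119 0.094 ]
 [0.6402 0.2127 0.094 ]
 [0.6427 0.2178 0.094 ]
 [0.6403 0.2211 0.094 ]
 [0.6225 0.2319 0.094 ]]
314 [0.63209712 0.22046213] 0.09329023808102171
((632.705322265625, 219.95643615722656), (11.947565078735352, 24.412799835205078), 60.41930389404297)
734 [0.63206359 0.22129067 0.05885167] ((632.6731567382812, 220.06680297851562), (45.91094207763672, 24.083587646484375), 60.81315994262695)
post [0.66363757 0.17432299 0.038     ]
vise h 0.056151988555934944 [0.71524782 0.19903377 0.05615199]
```

```bash
python3 - <<'E'
from h import *
def rect(t): return cv2.minAreaRect((t[:,:2]*1000).astype(np.float32))
for n in ["w1","w2"]:
    X=cloud(load(n)).reshape(-1,3)
    m=(X[:,2]>.084)&(X[:,2]<.097)&(abs(X[:,0]-.62)<.11)&(abs(X[:,1]+.02)<.05); t=X[m]
    d=np.linalg.svd(t[:,:2]-t[:,:2].mean(0),full_matrices=False)[2][0]
    print(n,"rail",m.sum(),t[:,2].max(),rect(t),np.degrees(np.arctan2(d[1],d[0])))
    for nm,c in [("post",(.663,.175)),("pin",(.5815,.305))]:
        m=(np.hypot(X[:,0]-c[0],X[:,1]-c[1])<.022)&(X[:,2]>.033)&(X[:,2]<.043);t=X[m];print(nm,m.sum(),t.mean(0) if m.any() else 0,rect(t) if m.any() else 0)
    m=(X[:,2]>.030)&(X[:,2]<.041)&(X[:,0]<.56)&(X[:,0]>.34)&(X[:,1]>.06)&(X[:,1]<.2);t=X[m]
    print("lever",m.sum(),rect(t),t[:,2].mean())
    b=t[np.hypot(t[:,0]-.509,t[:,1]-.104)<.03];e=t[np.hypot(t[:,0]-.371,t[:,1]-.168)<.016]
    print(rect(b),rect(e),cv2.minEnclosingCircle((b[:,:2]*1000).astype(np.float32)),cv2.minEnclosingCircle((e[:,:2]*1000).astype(np.float32)))
E
```

```text
w1 rail 804 0.09291800680491351 ((619.9425048828125, -16.223350524902344), (12.150869369506836, 156.4863739013672), 78.59440612792969) -11.444590072872568
post 152 [0.66460978 0.17812397 0.03744182] ((667.7808837890625, 176.6361541748047), (30.024503707885742, 24.933576583862305), 22.914934158325195)
pin 39 [0.58016501 0.3055352  0.03698108] ((580.0679321289062, 305.7528991699219), (7.857361316680908, 8.76928997039795), 64.18257904052734)
lever 1633 ((447.6692199707031, 137.56292724609375), (46.290035247802734, 185.7716827392578), 60.65019989013672) 0.035116513138004825
((508.0498962402344, 103.99215698242188), (47.212711334228516, 47.672386169433594), 17.023635864257812) ((373.0125427246094, 166.9422607421875), (21.539627075195312, 26.985445022583008), 80.71820831298828) ((505.5286865234375, 104.44477081298828), 26.33904457092285) ((373.00634765625, 166.81640625), 13.613030433654785)
w2 rail 631 0.09287658097791951 ((616.0382690429688, -17.230146408081055), (14.000425338745117, 147.99893188476562), 78.35951232910156) -11.586253764581961
post 259 [0.66354055 0.17834766 0.03699432] ((667.0428466796875, 177.6278839111328), (28.69942855834961, 23.08631706237793), 21.274629592895508)
pin 78 [0.58116298 0.305847   0.03709249] ((581.2088623046875, 305.99688720703125), (8.199308395385742, 8.597248077392578), 43.6185417175293)
lever 3293 ((447.57647705078125, 137.5527801513672), (48.012733459472656, 186.91372680664062), 59.74263000488281) 0.034780854282830065
((507.54681396484375, 104.1123046875), (46.898048400878906, 48.56322479248047), 19.272356033325195) ((372.6787109375, 166.6273956298828), (22.772119522094727, 27.340591430664062), 54.8067741394043) ((505.93927001953125, 105.17478942871094), 26.754104614257812) ((372.3536682128906, 167.08230590820312), 14.409646034240723)
```

```bash
python3 - <<'E'
from look import *
y=np.radians(60.6)
robot.move_straight([.6327,.2200,.16],vel=.2,attitude=[np.pi,0,y])
robot.move_straight([.6327,.2200,.074],vel=.08)
robot.grip(0,60)
print(robot.sense()["opening"],robot.sense()["wrist_force"])
robot.move_straight([.6327,.2200,.13],vel=.08)
look("w3"); s=robot.sense(); print(s["t"],s["opening"],s["wrist_force"],s["tcp_pos"])
robot.move_straight([.6327,.2200,.24],vel=.2)
rx=np.radians(78.5)
robot.move_straight([.6212,-.018,.24],vel=.2,attitude=[np.pi,0,rx])
look("w4"); look("s4","scene"); s=robot.sense(); print(s["t"],s["opening"],s["wrist_force"],s["tcp_pos"])
E
```

```text
0.12902746675709628 [-0.6256569  -1.06964027  2.28385498]
8.675 0.13317055343656192 [-0.5071827  -0.1643625  -0.64773899] [0.6321793  0.21987858 0.12931926]
10.8167 0.13042910537144717 [ 0.4146216  -0.33816071 -0.74869817] [ 0.62123321 -0.01643425  0.23977739]
```

View pics/w4.png

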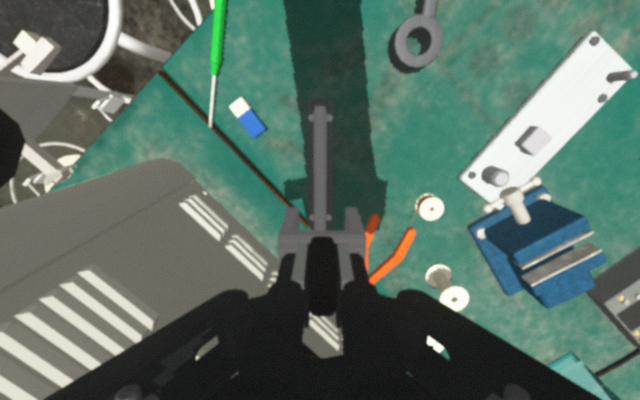

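View pics/s4.png

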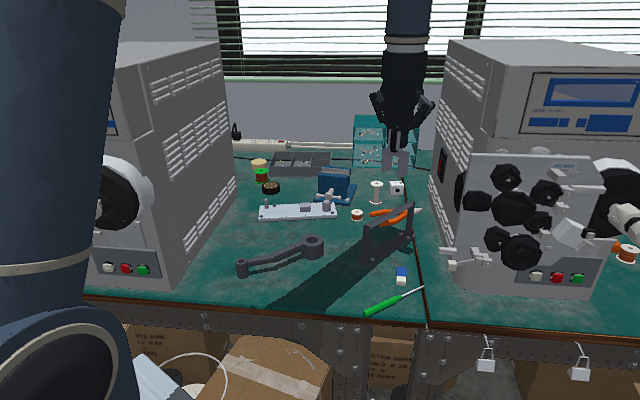

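```bash
python3 - <<'E'
from look import *
f=load("w4"); im=f["image"][:,:,::-1]
cv2.imwrite("pics/w4z.png",cv2.resize(im[95:320,265:380],None,fx=2.6*1,fy=2.6,interpolation=cv2.INTER_CUBIC))
X=cloud(f)
# bar columns per row by height
pts=[]
for v in range(105,225,5):
    z=X[v,:,2];y=X[v,:,1]
    u=np.where((z>.075)&(z<.1)&(abs(np.arange(640)-320)<30))[0]
    if len(u): pts.append((u.mean(),v))
pts=np.array(pts); W=plane(f,pts,.088)
R=cv2.Rodrigues(np.array([0,0,1.])*0)[0]
s=robot.sense(); T=s["tcp_pos"]; yw=s["tcp_rot"]; print(yw,T)
ax=np.array([np.cos(yw[2]),np.sin(yw[2])])
print("bar offset along tool x (mm):",(((W[:,:2]-T[:2])@ax)*1000).round(1))
ay=np.array([np.sin(yw[2]),-np.cos(yw[2])])
print("along:",(((W[:,:2]-T[:2])@ay)*1000).round(0))
k=X.reshape(-1,3); m=(abs(k[:,0]-T[0])<.04)&(abs(k[:,1]-T[1])<.04)&(k[:,2]>.15)&(k[:,2]<.225)
K2=(k[m][:,:2]-T[:2]); print("keeper x range mm",np.percentile(K2@ax*1000,[0,2,50,98,100]).round(1), "z",k[m][:,2].min(),k[m][:,2].max())
E
```

```text
[-3.14115457e+00 -4.70528713e-04  1.37222863e+00] [ 0.62123321 -0.01643425  0.23977739]
bar offset along tool x (mm): [-1.5 -1.5 -1.5 -1.6 -1.6 -1.6 -1.6 -1.6 -1.6 -1.6 -1.6 -1.6 -1.6 -1.6
 -1.6 -1.6 -1.6 -1.6 -1.6 -1.6 -1.6 -1.6 -1.6 -1.6]
along: [-75. -71. -67. -62. -58. -54. -49. -45. -41. -36. -32. -27. -22. -18.
 -13.  -8.  -3.   2.   6.  11.  16.  21.  27.  32.]
keeper x range mm [-22.8 -22.1   1.2  22.5  23.2] z 0.17878171234064597 0.22499840039305394
```

View pics/w4z.png

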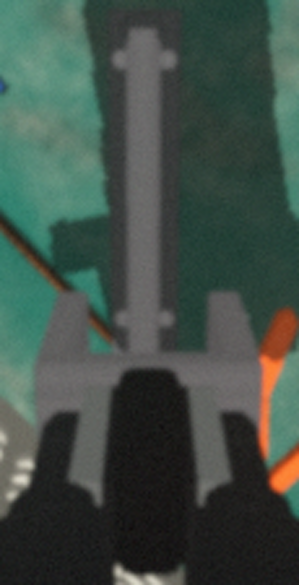

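```bash
python3 - <<'E'
from look import *
robot.move_straight([.6212,-.018,.128],vel=.12)
c=robot.move_straight([.6212,-.018,.106],vel=.03,contact_N=4)
s=robot.sense(); print(c,s["t"],s["wrist_force"],s["tcp_pos"])
robot.grip(.45); robot.sleep(.2)
p=s["tcp_pos"]
robot.move_straight([.6212,-.018,.2],vel=.12)
look("w5"); look("s5","scene"); s=robot.sense(); print(s["t"],s["opening"],s["tcp_pos"])
E
```

```text
True 12.4333 [-0.07295898  1.32750226  3.92020375] [ 0.62122101 -0.01796952  0.11320377]
13.9917 0.44927736875920576 [ 0.62053661 -0.01794275  0.19885551]
```

View pics/w5.png

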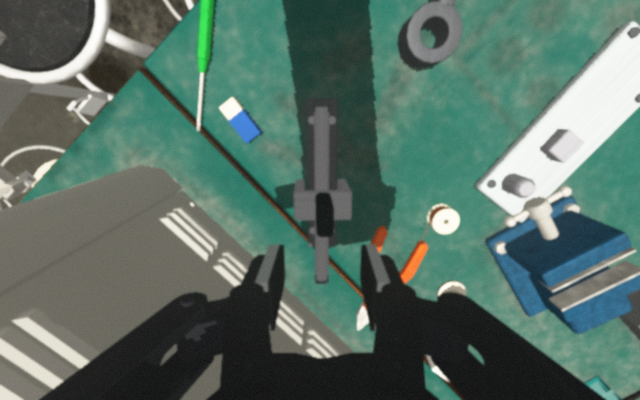

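View pics/s5.png

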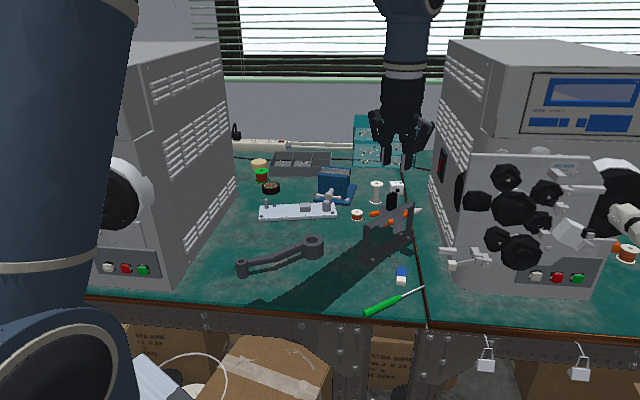

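The keeper hangs over the bar: contact came at TCP z = 0.113 as computed, and it stands upright at (323,205). Now the lever.

```bash
python3 - <<'E'
from look import *
robot.move_straight([.6,.02,.25],vel=.2)
robot.move_straight([.468,.117,.24],vel=.2,attitude=[np.pi,0,np.radians(75)])
f=look("w6"); s=robot.sense(); print(s["t"],s["tcp_pos"],s["wrist_force"])
X=cloud(f).reshape(-1,3)
m=(X[:,2]>.030)&(X[:,2]<.041)&(X[:,0]<.56)&(X[:,0]>.34)&(X[:,1]>.06)&(X[:,1]<.2);t=X[m]
def circ(p,r0,iters=5):
    c=np.array(p)
    return c
from scipy.optimize import least_squares
for nm,c,r in [("boss",(.508,.1043),.024),("eye",(.3725,.167),.0115)]:
    b=t[np.hypot(t[:,0]-c[0],t[:,1]-c[1])<r+.006]
    (cx,cy),_,_=cv2.minAreaRect((b[:,:2]*1000).astype(np.float32)); print(nm,len(b),cx,cy,b[:,2].mean())
E
```

```text
15.4917 [0.46896599 0.11591138 0.23992934] [0.18553535 0.58480582 0.81849923]
boss 1067 506.8362731933594 104.36392211914062 0.03572891854134906
eye 443 374.16168212890625 167.3523406982422 0.03502892931291666
```

View pics/w6.png

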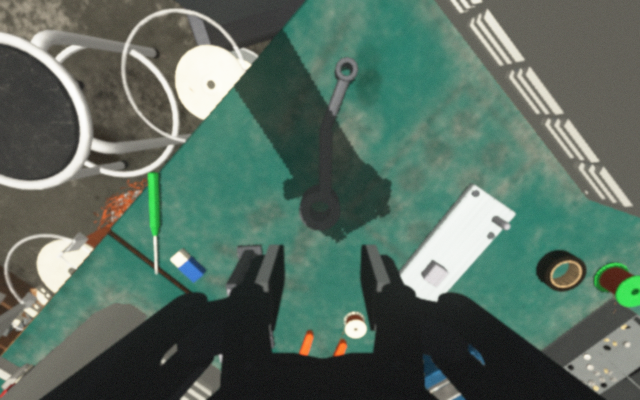

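```bash
python3 - <<'E'
from h import *
im=load("w6")["image"][:,:,::-1]
g=im.copy().astype(float); g=np.clip(g*1.8,0,255).astype(np.uint8)
a=cv2.resize(g[50:230,290:380],None,fx=3.3,fy=3.3,interpolation=cv2.INTER_CUBIC)
f=load("w2");g2=np.clip(f["image"][:,:,::-1]*1.0,0,255).astype(np.uint8)
b=cv2.resize(g2[55:245,290:375],None,fx=3.12,fy=3.12,interpolation=cv2.INTER_CUBIC)
b=b[:594];a=a[:b.shape[0]]
h=max(a.shape[0],b.shape[0]);p=lambda x:cv2.copyMakeBorder(x,0,h-x.shape[0],0,6,0)
cv2.imwrite("pics/w6z.png",np.hstack([p(a),p(b)]));print(a.shape,b.shape)
E
```

```text
(593, 297, 3) (593, 265, 3)
```

View pics/w6z.png

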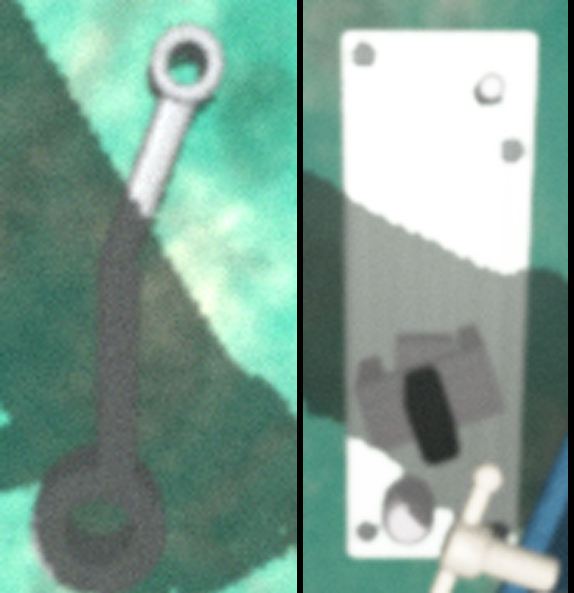

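```bash
python3 - <<'E'
from h import *
f=load("w6");g=load("w2")
P=lambda u,v,z:plane(f,[(290+u/3.3,50+v/3.3)],z)[0]
b=P(101,511,.036);e=P(187,63,.036);a1=P(115,440,.036);a2=P(122,270,.036)
ang=lambda v:np.degrees(np.arctan2(v[1],v[0]))
print(b,e,np.linalg.norm(e-b),ang(e-b)+9.77,a1,a2,ang(a2-a1))
def org(b,th): 
    c,s=np.cos(np.radians(th)),np.sin(np.radians(th)); return b[:2]+np.array([[c,-s],[s,c]])@np.array([.006,.042])
th=ang(e-b)+9.77-90
print("origin",org(b,th),"depth-based",org(np.array([.5075,.1042]),75.3))
Q=lambda u,v,z:plane(g,[(290+(u-303)/3.12,55+v/3.12)],z)[0]
po=Q(410,512,.038);pi=Q(490,87,.038);t2=ang(pi-po)+9.77-90;print(po,pi,np.linalg.norm(pi-po),t2,"fix origin",org(po,t2))
E
```

```text
[0.50074979 0.10610636 0.036     ] [0.36999514 0.16828232 0.036     ] 0.1447847579219186 164.33815311988906 [0.4776938  0.11720552 0.036     ] [0.42409277 0.13374024 0.036     ] 162.85617409144064
origin [0.46192893 0.12322188] depth-based [0.4683973  0.12066144]
[0.66078522 0.18022864 0.038     ] [0.5813431  0.30545504 0.038     ] 0.14829936798231835 42.16055261367674 fix origin [0.63704199 0.21538911]
```

```bash
python3 - <<'E'
from h import *
from scipy.optimize import least_squares
def fit(t,c,r,away):
    for _ in range(4):
        b=t[np.hypot(*(t[:,:2]-c).T)<r+.006]
        h=cv2.convexHull((b[:,:2]*1e4).astype(np.float32))[:,0]/1e4
        h=h[((h-c)@away)>-.2*r]
        c=least_squares(lambda p:np.hypot(*(h-p).T)-r,c,loss="soft_l1",f_scale=.001).x
    return c,np.hypot(*(h-c).T).std()*1e3
for n in ["w1","w2","w6"]:
    X=cloud(load(n)).reshape(-1,3);t=X[(X[:,2]>.033)&(X[:,2]<.039)]
    d=np.array([.966,-.26])
    b=fit(t,np.array([.507,.104]),.024,d);e=fit(t,np.array([.3715,.168]),.0115,np.array([-.9,.4]))
    v=e[0]-b[0];th=np.degrees(np.arctan2(v[1],v[0]))+9.77-90
    c,s=np.cos(np.radians(th)),np.sin(np.radians(th))
    print(n,b,e,np.linalg.norm(v),th,b[0]+np.array([[c,-s],[s,c]])@[.006,.042])
E
```

```text
w1 (array([0.50741415, 0.10359835]), np.float64(0.4704175993147236)) (array([0.37090394, 0.16735998]), np.float64(0.3962011279516218)) 0.15066712214960717 74.73351023689415 [0.46847612 0.12044559]
w2 (array([0.50722222, 0.1027226 ]), np.float64(0.35406779544696765)) (array([0.37022652, 0.167766  ]), np.float64(0.3603524265607834)) 0.1516524504703781 74.37236775208828 [0.46839115 0.11981493]
w6 (array([0.50642457, 0.1035247 ]), np.float64(0.3582249868966166)) (array([0.37043779, 0.16833657]), np.float64(0.3174856258860414)) 0.1506419056798126 74.28733675351211 [0.46761891 0.12067465]
```

```bash
python3 - <<'E'
from look import *
a=[np.pi,0,np.radians(74.5)]
robot.move_straight([.4665,.1208,.1],vel=.2,attitude=a)
robot.move_straight([.4665,.1208,.0195],vel=.07)
robot.grip(0,100)
s=robot.sense();print(s["opening"],s["wrist_force"],s["torque"],s["tcp_rot"],s["tcp_pos"])
robot.move_straight([.4665,.1208,.06],vel=.06)
s=robot.sense();print(s["t"],s["opening"],s["wrist_force"],s["torque"])
robot.move_straight([.4665,.1208,.2],vel=.15)
look("w7");look("s7","scene")
E
```

```text
0.14490878462285053 [-0.41809925 -1.91380481  5.12733752] [-0.20788917  0.26493143 -0.09189297] [ 3.14117334e+00 -3.54374892e-04  1.29976821e+00] [0.46668975 0.12070806 0.02014184]
18.8167 0.1451384855117808 [ 0.11937299 -0.3628983  -3.81168739] [ 0.07695653  0.04538116 -0.01461295]
```

View pics/w7.png

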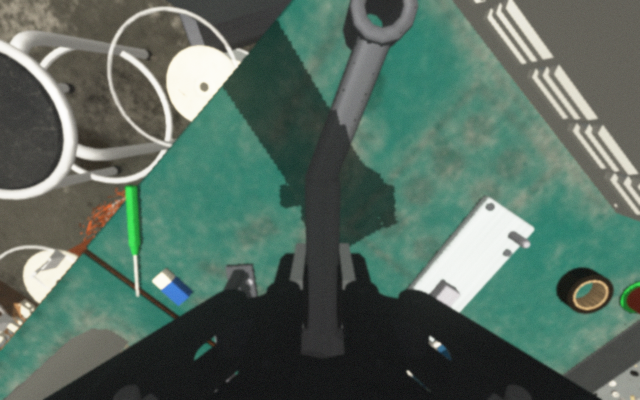

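View pics/s7.png

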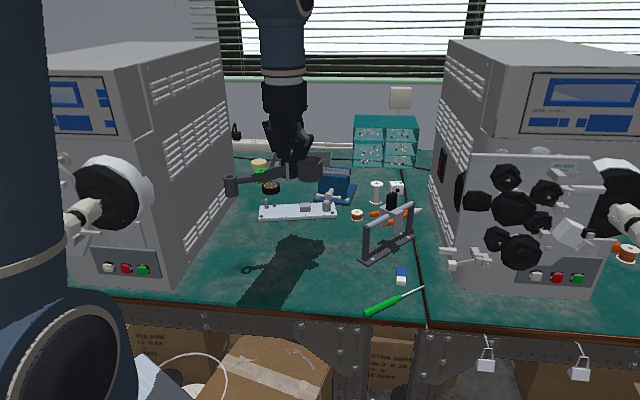

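```bash
python3 - <<'E'
from h import *
from scipy.optimize import least_squares
def fit(t,c,r):
    c=np.array(c)
    for _ in range(6):
        b=t[np.hypot(*(t[:,:2]-c).T)<r+.003]
        if len(b)<8: return None
        h=cv2.convexHull((b[:,:2]*1e4).astype(np.float32))[:,0]/1e4
        c=least_squares(lambda p:np.hypot(*(h-p).T)-r,c,loss="soft_l1",f_scale=.0007).x
    return c.round(4),len(b),(np.hypot(*(h-c).T).std()*1e3).round(2), b[:,2].mean().round(4)
for n in ["side0","w1","w2","w3","w4","w5","w6","w7"]:
    X=cloud(load(n)).reshape(-1,3);t=X[(X[:,2]>.035)&(X[:,2]<.042)]
    print(n,fit(t,(.662,.177),.0105),fit(t,(.5813,.3055),.005))
    p=proj(load(n),[[.662,.177,.038],[.5813,.3055,.038]]);print(p.round(0).tolist())
f=load("w5");g=f["image"][:,:,::-1];cv2.imwrite("pics/w5z.png",cv2.resize(g[20:220,465:640],None,fx=4,fy=4,interpolation=cv2.INTER_CUBIC)[:600])
f=load("w3");cv2.imwrite("pics/w3.png",f["image"][:,:,::-1])
E
```

```text
side0 (array([0.6622, 0.1761]), 39, np.float64(2.28), np.float64(0.0366)) None
[[348.0, 228.0], [396.0, 186.0]]
w1 (array([0.6629, 0.1769]), 101, np.float64(0.57), np.float64(0.0375)) (array([0.581 , 0.3064]), 31, np.float64(0.4), np.float64(0.0377))
[[375.0, 197.0], [424.0, 107.0]]
w2 (array([0.6626, 0.176 ]), 193, np.float64(0.66), np.float64(0.0372)) (array([0.5811, 0.3058]), 73, np.float64(0.21), np.float64(0.0372))
[[323.0, 222.0], [350.0, 83.0]]
w3 None (array([0.5809, 0.3057]), 161, np.float64(0.17), np.float64(0.0373))
[[293.0, 264.0], [395.0, 88.0]]
w4 (array([0.6615, 0.175 ]), 233, np.float64(0.46), np.float64(0.0374)) (array([0.5807, 0.3045]), 93, np.float64(0.35), np.float64(0.0374))
[[502.0, 178.0], [633.0, 75.0]]
w5 (array([0.6613, 0.1753]), 303, np.float64(0.5), np.float64(0.0375)) None
[[527.0, 188.0], [680.0, 71.0]]
w6 None (array([0.5797, 0.3058]), 55, np.float64(0.35), np.float64(0.0371))
[[408.0, 309.0], [506.0, 227.0]]
w7 None (array([0.5806, 0.306 ]), 67, np.float64(0.19), np.float64(0.0374))
[[416.0, 335.0], [526.0, 245.0]]
```

View pics/w5z.png

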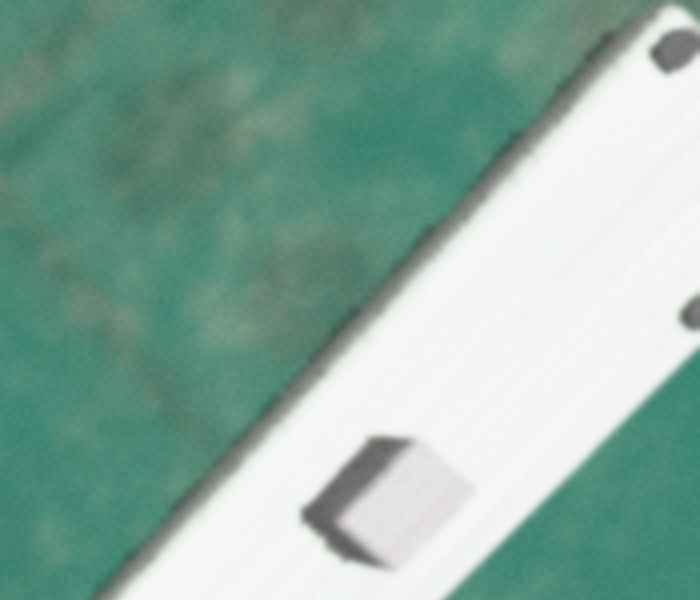

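```bash
python3 - <<'E'
from look import *
from scipy.optimize import least_squares
s=robot.sense();T=s["tcp_pos"];y=s["tcp_rot"][2];print(T,s["tcp_rot"])
f=load("w7");X=cloud(f).reshape(-1,3);D=X-T
c,sn=np.cos(y),np.sin(y);L=np.c_[D[:,0]*c+D[:,1]*sn,-D[:,0]*sn+D[:,1]*c,D[:,2]]  # lever-aligned frame: x tool x, y lever y
m=(abs(L[:,2]-.0165)<.006)&(L[:,1]>.03)&(L[:,1]<.13)&(abs(L[:,0])<.05);t=L[m]
A=np.c_[t[:,:2],np.ones(len(t))];k=np.linalg.lstsq(A,t[:,2],rcond=None)[0];print(len(t),"slopes x,y deg",np.degrees(k[:2]),"h",k[2])
for v in (.035,.05,.065,.08,.1): 
    q=t[abs(t[:,1]-v)<.004]; print(v,q[:,0].min().round(4),q[:,0].max().round(4),q[:,2].mean().round(4))
q=t[(t[:,1]>.093)];h=cv2.convexHull((q[:,:2]*1e4).astype(np.float32))[:,0]/1e4;h=h[h[:,1]>.105]
p=least_squares(lambda p:np.hypot(*(h-p).T)-.0115,[.02,.108],loss="soft_l1",f_scale=.0007).x;print("eye",p,np.hypot(*(h-p).T).std())
E
```

```text
[0.46575715 0.12055165 0.19889471] [-3.13962047e+00  1.55131309e-03  1.30026083e+00]
8034 slopes x,y deg [ 3.11248202 -0.98555409] h 0.015334392775412825
0.035 -0.0063 0.0075 0.0158
0.05 -0.0062 0.008 0.0141
0.065 -0.0014 0.0142 0.0138
0.08 0.0042 0.0195 0.0138
0.1 0.0093 0.031 0.0158
eye [0.01999829 0.10311952] 0.0010707942032992565
```

```bash
python3 - <<'E'
from look import *
a=[np.pi,0,np.radians(41.82)]
robot.move_straight([.6376,.2123,.2],vel=.15,attitude=a)
robot.move_straight([.6376,.2123,.09],vel=.08); robot.sleep(.4)
s=robot.sense();print(s["t"],s["tcp_pos"],s["tcp_rot"],np.degrees(s["tcp_rot"][2]),s["opening"],s["wrist_force"],s["torque"])
look("w8");im=look("s8","scene")["image"][:,:,::-1];d=look("d8","side")["image"][:,:,::-1]
cv2.imwrite("pics/s8z.png",cv2.resize(im[110:260,200:430],None,fx=3.4,fy=3.4,interpolation=cv2.INTER_CUBIC))
cv2.imwrite("pics/d8z.png",cv2.resize(d[130:290,270:450],None,fx=3.7,fy=3.7,interpolation=cv2.INTER_CUBIC))
E
```

```text
23.3667 [0.63761561 0.21231128 0.09006915] [ 3.14157108e+00 -1.27750193e-04  7.29905668e-01] 41.82051420866009 0.14086126186244285 [ 0.07912126 -0.00540904 -3.67634928] [ 0.0154624 -0.0062289 -0.0190844]
```

View pics/w8.png

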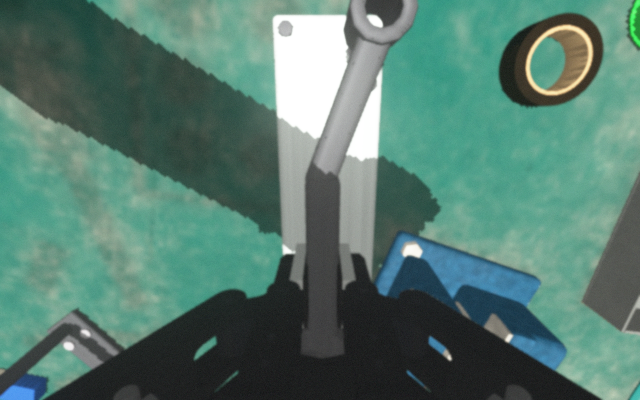

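View pics/s8z.png

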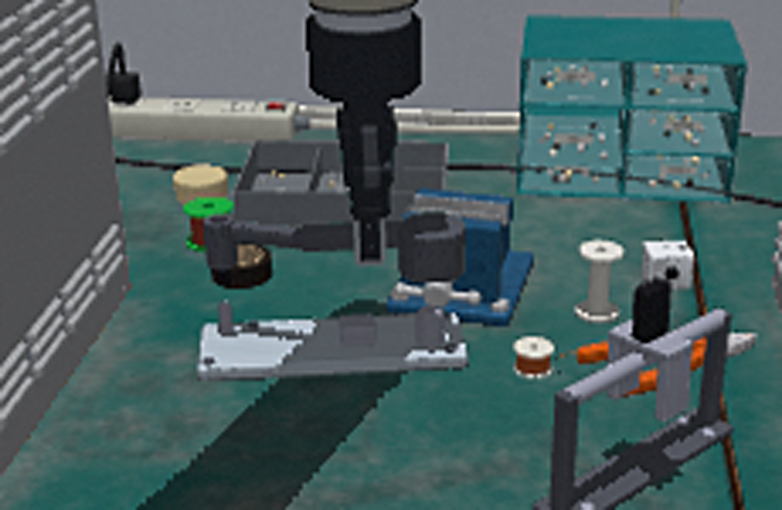

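View pics/d8z.png

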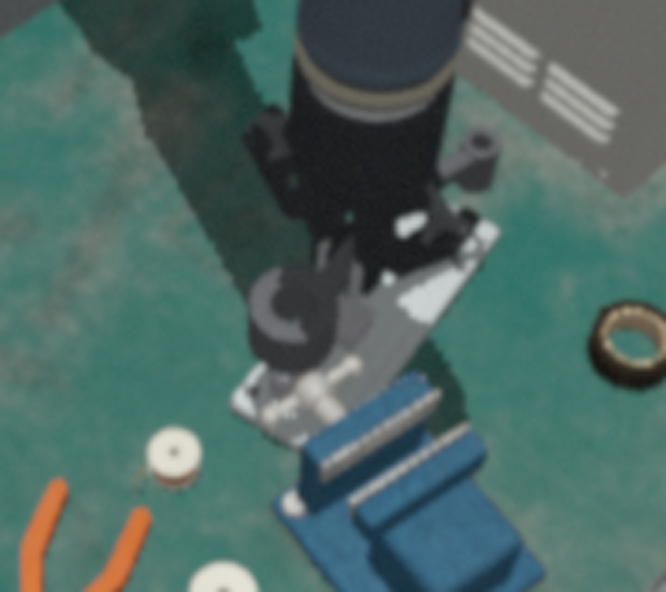

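```bash
python3 - <<'E'
from h import *
from scipy.optimize import least_squares
post=np.array([.662,.1760]);pin=np.array([.5808,.3057])
for n in ["d8","s8","w8"]:
    f=load(n);Xi=cloud(f);X=Xi.reshape(-1,3)
    print(n,"pred px boss top/eye top",proj(f,[[*post,.1065],[*pin,.1065],[*post,.0705],[*pin,.0705]]).round(1).tolist())
    for nm,c,r in [("boss",post,.024),("eye",pin,.0115)]:
        b=X[(np.hypot(*(X[:,:2]-c).T)<r+.006)&(X[:,2]>.09)&(X[:,2]<.115)]
        if len(b)<15: print(nm,len(b));continue
        t=b[b[:,2]>.1035]
        h=cv2.convexHull((t[:,:2]*1e4).astype(np.float32))[:,0]/1e4
        p=least_squares(lambda p:np.hypot(*(h-p).T)-r,c,loss="soft_l1",f_scale=.0007).x
        zz=np.percentile(b[:,2],[50,90,98])
        print(nm,len(t),p,"err mm",((p-c)*1e3).round(1),"z pct",zz.round(4))
def zoom(n,u,v,w,h,k): 
    g=load(n)["image"][:,:,::-1];return cv2.resize(g[v:v+h,u:u+w],None,fx=k,fy=k,interpolation=cv2.INTER_CUBIC)
cv2.imwrite("pics/z8a.png",zoom("s8",250,160,100,65,7))
cv2.imwrite("pics/z8b.png",zoom("d8",320,150,100,90,6))
cv2.imwrite("pics/z8c.png",zoom("w8",320,0,110,80,7))
E
```

```text
d8 pred px boss top/eye top [[349.5, 210.1], [400.1, 166.4], [348.7, 219.9], [397.7, 177.0]]
boss 231 [0.66433317 0.17537982] err mm [ 2.3 -0.6] z pct [0.1035 0.1055 0.1065]
eye 35 [0.5824028 0.3055154] err mm [ 1.6 -0.2] z pct [0.1023 0.1047 0.1061]
s8 pred px boss top/eye top [[325.6, 175.1], [263.0, 173.5], [325.6, 188.6], [264.1, 186.8]]
boss 119 [0.66156683 0.17377471] err mm [-0.4 -2.2] z pct [0.1028 0.1061 0.1068]
eye 30 [0.58277055 0.30329482] err mm [ 2.  -2.4] z pct [0.1012 0.1054 0.1062]
w8 pred px boss top/eye top [[308.3, 371.2], [383.4, 0.5], [310.9, 319.9], [367.6, 27.1]]
boss 1305 [0.64967327 0.17729449] err mm [-12.3   1.3] z pct [0.1058 0.1065 0.107 ]
eye 2028 [0.58406505 0.30060365] err mm [ 3.3 -5.1] z pct [0.1051 0.1065 0.1072]
```

View pics/z8a.png

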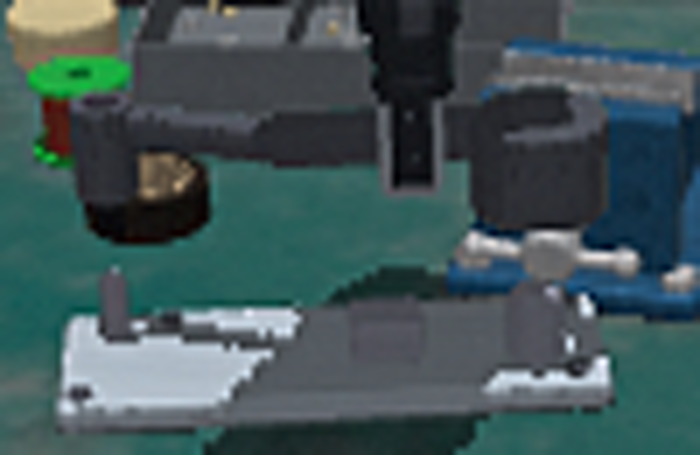

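View pics/z8b.png

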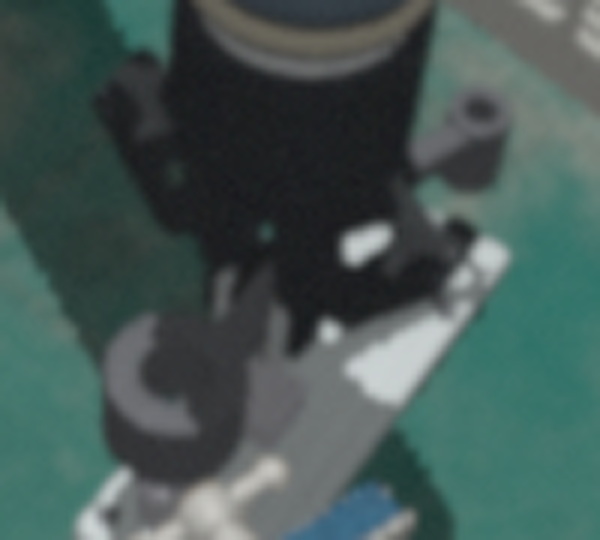

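View pics/z8c.png

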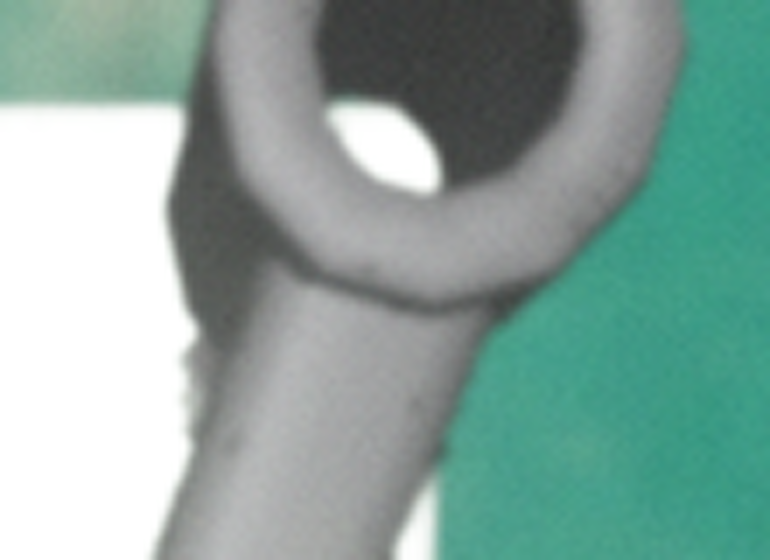

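```bash
python3 - <<'E'
from h import *
post=np.array([.662,.1760]);pin=np.array([.5808,.3057])
for n in ["s8","d8"]:
    f=load(n);c,k=((250,160),7) if n=="s8" else ((320,150),6)
    p=proj(f,[[*post,.1065],[*pin,.1065],[*post,.0705],[*pin,.0705],[*post,.038],[*pin,.038],[*post,.012],[*pin,.012]])
    print(n,"in zoom coords bt et bb eb post pin postbase pinbase",((p+.5-c)*k-.5).round(0).tolist())
E
```

```text
s8 in zoom coords bt et bb eb post pin postbase pinbase [[532.0, 109.0], [94.0, 98.0], [532.0, 203.0], [102.0, 191.0], [532.0, 285.0], [109.0, 272.0], [532.0, 349.0], [114.0, 335.0]]
d8 in zoom coords bt et bb eb post pin postbase pinbase [[180.0, 363.0], [483.0, 101.0], [175.0, 422.0], [469.0, 164.0], [171.0, 471.0], [456.0, 218.0], [167.0, 508.0], [447.0, 259.0]]
```

```bash
python3 - <<'E'
from h import *
post=np.array([.662,.1760]);pin=np.array([.5808,.3057]);yd=np.array([-.6665,.7453]);xd=np.array([.7453,.6665])
f=load("w8");a=np.linspace(0,2*np.pi,361)
for d in (0,-1,-2,-3,-4):
    c=pin+yd*d*1e-3
    p=proj(f,np.c_[c[0]+.0115*np.cos(a),c[1]+.0115*np.sin(a),0*a+.1065]); q=(p+.5-[320,0])*7-.5
    h=proj(f,np.c_[c[0]+.006*np.cos(a),c[1]+.006*np.sin(a),0*a+.1065]); hq=(h+.5-[320,0])*7-.5
    print(d,"u",q[:,0].min().round(),q[:,0].max().round(),"vmax",q[:,1].max().round(),"at",q[q[:,1].argmax(),0].round(),"hole",hq[:,0].min().round(),hq[:,0].max().round(),hq[:,1].max().round())
# same check in w7 (lever at tool pose there)
T=np.array([0.46575715,0.12055165]);y=1.30026;X=np.array([np.cos(y),np.sin(y)]);Y=np.array([-X[1],X[0]])
f=load("w7")
for d in (0,-1,-2,-3,-4):
    c=T+X*.02+Y*(.1076+d*1e-3)
    p=proj(f,np.c_[c[0]+.0115*np.cos(a),c[1]+.0115*np.sin(a),0*a+.1989+.0165]); print("w7",d,p[:,0].min().round(1),p[:,0].max().round(1),p[:,1].max().round(1))
E
```

```text
0 u 197.0 698.0 vmax 285.0 at 432.0 hole 316.0 577.0 154.0
-1 u 197.0 696.0 vmax 308.0 at 431.0 hole 315.0 576.0 178.0
-2 u 196.0 693.0 vmax 331.0 at 430.0 hole 314.0 574.0 202.0
-3 u 195.0 691.0 vmax 354.0 at 429.0 hole 314.0 572.0 226.0
-4 u 195.0 689.0 vmax 377.0 at 427.0 hole 313.0 570.0 249.0
w7 0 348.1 419.5 39.6
w7 -1 348.0 419.2 42.9
w7 -2 347.9 418.9 46.2
w7 -3 347.8 418.6 49.5
w7 -4 347.7 418.3 52.8
```

```bash
python3 - <<'E'
from look import *
robot.move_straight([.6367,.2133,.09],vel=.02); robot.sleep(.5)
s=robot.sense();print(s["t"],s["tcp_pos"],s["tcp_rot"],np.abs(s["joint_velocities"]).max(),s["opening"],s["wrist_force"])
look("w9");look("s9","scene");look("d9","side")
from scipy.optimize import least_squares
post=np.array([.662,.1760]);pin=np.array([.5808,.3057])
for n in ["d9","s9"]:
    X=cloud(load(n)).reshape(-1,3)
    for nm,c,r in [("boss",post,.024),("eye",pin,.0115)]:
        t=X[(np.hypot(*(X[:,:2]-c).T)<r+.006)&(X[:,2]>.1035)&(X[:,2]<.115)]
        h=cv2.convexHull((t[:,:2]*1e4).astype(np.float32))[:,0]/1e4
        p=least_squares(lambda p:np.hypot(*(h-p).T)-r,c,loss="soft_l1",f_scale=.0007).x
        print(n,nm,((p-c)*1e3).round(1))
g=lambda n,u,v,w,h,k:cv2.resize(load(n)["image"][v:v+h,u:u+w,::-1],None,fx=k,fy=k,interpolation=cv2.INTER_CUBIC)
cv2.imwrite("pics/s9z.png",g("s9",240,155,200,115,4));cv2.imwrite("pics/w9z.png",g("w9",320,0,110,80,7))
E
```

```text
24.2667 [0.63669005 0.21329448 0.09000953] [3.14158939e+00 2.57163366e-05 7.29959539e-01] 0.0022033931605278533 0.14889141920121915 [ 0.79291665 -0.05312984 -4.14732851]
d9 boss [1.1 1.1]
d9 eye [ 2.9 -1.3]
s9 boss [-1.7 -0.3]
s9 eye [ 1.  -3.6]
```

View pics/s9z.png

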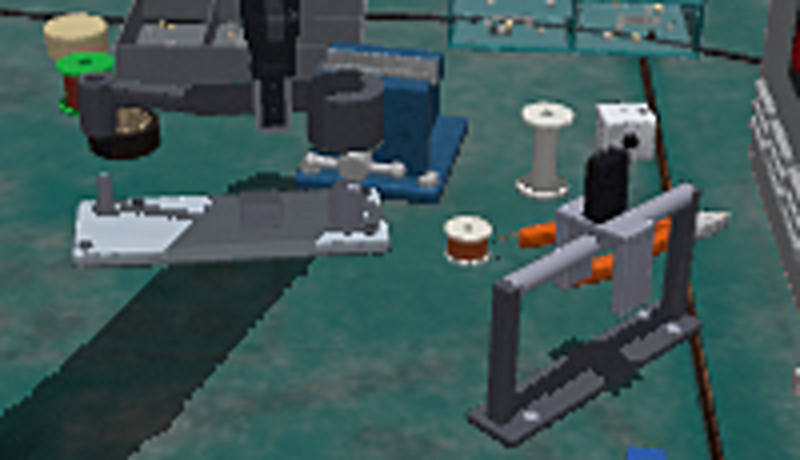

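View pics/w9z.png

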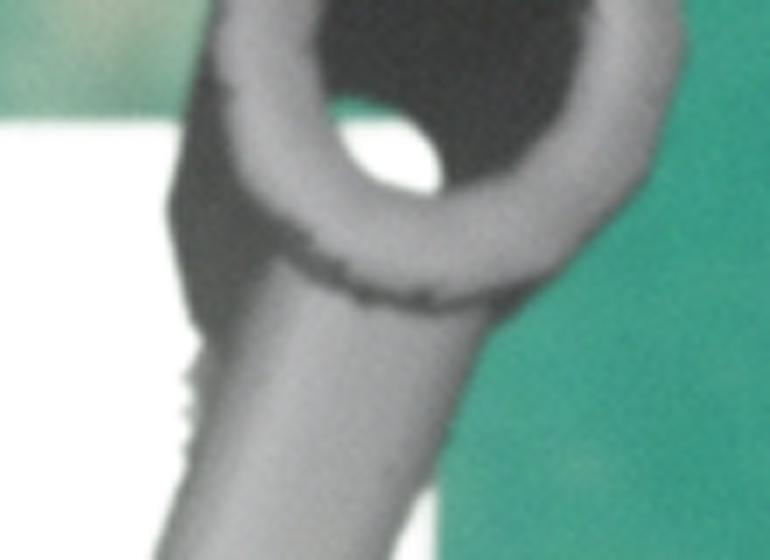

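```bash
python3 -c "
from plant import robot
print(robot.close_job()); print(robot.sense()['t'])"
```

```text
the job is handed in; nothing more can be done
None
the job is handed in; nothing more can be done
```

The job is handed in. The keeper hangs over the rail bar, and the arm is holding the lever level above the fixture. It was finished at about 24.5 s on the robot's clock, against the 58 s limit.

- **Keeper:** I lifted it by its grip and lowered it until it touched the bar at TCP z = 0.113 m, the height I had computed. The last scene picture shows it upright, with a leg either side of the bar.
- **Lever:** I gripped it at the balance point and carried it over the fixture. Its underside is about 32 mm above the post and pin tops, and the arm was still when I last read its state.
- **Alignment:** My first hold was about 1.3 mm too far toward the boss, so I shifted the lever by that amount.
    - **Bore:** On the last check the bore was within about 2 mm of the post in each view, and about 0.5 mm off on average.
    - **Eye:** The two views disagreed. The side and scene depth fits, which had few points, put the eye about 3–4 mm off the pin. Before the shift, the wrist picture put it only about 1.2 mm off along the arm. I trusted the wrist picture and did not remeasure it afterwards.
- **Level:** Before the shift, the boss and eye tops were at the same height to about 0.5 mm. Earlier, just after the lift, a plane fit showed a 3° tilt across the arm. I put that down to side faces in the fit and did not repeat it.
- **Other things:** The pictures I viewed showed no sign that anything else had moved, but I took no measurements to confirm it.

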